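Check glass syringes for a blocked tip by their plungers

TASK

Check the three dry glass syringes before they are put away: push each plunger slowly down from above, and if it glides evenly run it fully home and leave that syringe in its rack. If the resistance climbs, the tip is blocked: stop pushing before the glass cracks, leave that plunger out, and move the syringe, held by its knurled collar, to an empty opening of the other rack for washing, hanging upright on its flange. Let go of everything and leave the other things on the bench where they are.

Things in the scene. Friction and masses are not known exactly. Their poses are not given: they have to be found in the camera images.
- check_rack: Blue plastic tube rack, 50 x 158 x 60 mm (x, y, z), firm on the bench, holding the three syringes. Origin: centre of its underside; y along its length. Top plate 4 mm thick, its top face 59 mm up, with five 20 mm openings on the centre line at y = -52, -26, 0, 26, 52 mm; the syringes hang in those at -52, 0 and 52. Floor plate's top 6 mm up; end walls 60 mm high.
- wash_rack: A second rack of the same make and size, also firm, for syringes to be washed again. A test tube stands in its opening at y = -52 mm; the openings at y = -26, 0, 26 and 52 mm are empty and any of them will do. Origin and axes as for check_rack.
- syringe_1: One of three like, dry glass syringes, hanging tip down in check_rack. Origin: on the axis, underside of the steel flange that rests on the rack's plate; z up. Barrel 16 mm across to -38 mm, narrow tip to -50.5 mm (lift over 51 mm to clear). Flange 28 mm across, 0 to 4 mm; knurled collar 22 mm across, 4 to 16 mm: grip here, fingertips 6 mm above the plate. 0.12 kg with plunger.
- syringe_2: One of three like, dry glass syringes, hanging tip down in check_rack. Origin: on the axis, underside of the steel flange that rests on the rack's plate; z up. Barrel 16 mm across to -38 mm, narrow tip to -50.5 mm (lift over 51 mm to clear). Flange 28 mm across, 0 to 4 mm; knurled collar 22 mm across, 4 to 16 mm: grip here, fingertips 6 mm above the plate. 0.12 kg with plunger.
- syringe_3: One of three like, dry glass syringes, hanging tip down in check_rack. Origin: on the axis, underside of the steel flange that rests on the rack's plate; z up. Barrel 16 mm across to -38 mm, narrow tip to -50.5 mm (lift over 51 mm to clear). Flange 28 mm across, 0 to 4 mm; knurled collar 22 mm across, 4 to 16 mm: grip here, fingertips 6 mm above the plate. 0.12 kg with plunger.
- button_1 (a point): Centre of the top face of the flat black rubber thumb pad (20 mm across) on the plunger rod (7 mm across) of syringe_1: 47 mm above that syringe's origin with the plunger drawn, 27 mm with it home. The pad is springy: it gives about 0.4 mm per N, up to 5 mm, and comes back when let go, so the pad goes down a little more than the plunger while pressed.
- button_2 (a point): Centre of the top face of the flat black rubber thumb pad (20 mm across) on the plunger rod (7 mm across) of syringe_2: 47 mm above that syringe's origin with the plunger drawn, 27 mm with it home. The pad is springy: it gives about 0.4 mm per N, up to 5 mm, and comes back when let go, so the pad goes down a little more than the plunger while pressed.
- button_3 (a point): Centre of the top face of the flat black rubber thumb pad (20 mm across) on the plunger rod (7 mm across) of syringe_3: 47 mm above that syringe's origin with the plunger drawn, 27 mm with it home. The pad is springy: it gives about 0.4 mm per N, up to 5 mm, and comes back when let go, so the pad goes down a little more than the plunger while pressed.
- travel_1 (a joint): How far the plunger of syringe_1 is pushed in, in m: 0 fully drawn (as all three start), 0.020 fully home, a firm stop where the ring under the thumb rest meets the collar.
- travel_2 (a joint): How far the plunger of syringe_2 is pushed in, in m: 0 fully drawn (as all three start), 0.020 fully home, a firm stop where the ring under the thumb rest meets the collar.
- travel_3 (a joint): How far the plunger of syringe_3 is pushed in, in m: 0 fully drawn (as all three start), 0.020 fully home, a firm stop where the ring under the thumb rest meets the collar.
- plunger_1: Plunger of syringe_1 (rod and pad); origin on the axis, 31 mm below the pad's top. A free one glides at a steady 4 N and stays where it is left. If the tip is blocked, trapped air adds about 1.5 N per mm from the start of the stroke and, let go, pushes the plunger back to about 3 mm or less from drawn. Over 15 N on the plunger, pressing or squeezing, cracks the glass.
- plunger_2: Plunger of syringe_2 (rod and pad); origin on the axis, 31 mm below the pad's top. A free one glides at a steady 4 N and stays where it is left. If the tip is blocked, trapped air adds about 1.5 N per mm from the start of the stroke and, let go, pushes the plunger back to about 3 mm or less from drawn. Over 15 N on the plunger, pressing or squeezing, cracks the glass.
- plunger_3: Plunger of syringe_3 (rod and pad); origin on the axis, 31 mm below the pad's top. A free one glides at a steady 4 N and stays where it is left. If the tip is blocked, trapped air adds about 1.5 N per mm from the start of the stroke and, let go, pushes the plunger back to about 3 mm or less from drawn. Over 15 N on the plunger, pressing or squeezing, cracks the glass.
- test_tube: Glass test tube, 17 mm across, 102 mm tall, standing in an end opening of wash_rack; a loose bystander. Origin: centre of its underside.
- wash_bottle: Squeeze wash bottle with red cap and bent jet, 64 x 100 x 219 mm; a loose bystander. Origin: centre of its underside.
- beaker: 250 ml glass beaker, 71 x 77 x 95 mm; a loose bystander. Origin: centre of its underside.
- amber_bottle: Amber glass bottle with black cap, 52 mm across, 98 mm tall; a loose bystander. Origin: centre of its underside.
- vial_white: Glass vial with white cap, 21 mm across, 47 mm tall; a loose bystander. Origin: centre of its underside.
- vial_blue: Glass vial with blue cap, 21 mm across, 47 mm tall; a loose bystander. Origin: centre of its underside.
- petri_dish: Lidded petri dish, 59 mm across, 15 mm tall; a loose bystander. Origin: centre of its underside.

How it is judged:
By the outcome, as a careful person would: the job done as asked, in the order asked, and still so for the second after the job is handed in, with the robot touching nothing.
It also fails if it takes over 61 s, if anything falls off the work surface, if the arm or the gripper's body presses on something with over 40 N, if the wrist force passes 120 N, or if a joint passes its speed limit or range.

ROBOT

A 6-joint arm with a two-finger parallel gripper is mounted at the origin on a cart in front of the work surface, level with it; the furniture and walls round the work are solid. World frame = base frame: x ahead of the robot, y to its left, z up, the work surface at z = 0. Lengths are in mm, angles in rad, forces in N, time in s.
With the tool pointing down it reaches from about 300 to 850 mm from the base axis. Payload 4.2 kg.
Tool frame: the origin (TCP) lies midway between the tips of the shut fingers; the grasp point (between the pads) lies 19 mm behind it; z points along the fingers, y is the line along which they close (so a half turn about z gives the same grasp; the last joint's range is limited). The gripper opens to 91 mm and grips with 3 to 60 N. Pads are 32 mm wide; open, the fingers measure 118 mm over their backs; the gripper's body (76 mm by 178 mm) begins 60 mm behind the grasp point.
Start: joints at [1.314, 0.32, 1.565, -0, 1.257, -0.02], TCP at [134.892, 558.97, 213.976] pointing down, gripper open.
Joint ranges: [-3.11, 3.11], [-0.84, 2.01], [0.21, 2.61], [-1.34, 4.49], [0.05, 2.63], [-2.56, 2.56]. Speed limits (rad/s): [2.57, 2.57, 3.14, 3.14, 3.14, 3.14].

INTERFACE

Orientations are given as a unit quaternion [x, y, z, w].
In Python, from station import r gives the robot as it stands. The module is installed in compiled form; this text tells all that it offers.
- The arm moves only by the tool arm_command, never from a script. Its argument "targets" is a list of rows, each a list of 3 entries, a list of its own where there are three numbers: the turn, a rotation vector about the tool's x, y, z in fractions of the full range, 1 being 360 degrees, then the shift along the tool's x, y, z in parts of the range, where 1.0 means 75 cm, then the opening, from 0 (shut) to 1 (fully open). In form: [[[rx, ry, rz], [dx, dy, dz], jaw], ...]. A call has 1 to 20 rows; each row is the pose to reach, as a shift and turn from the pose commanded when the call began, along the tool's axes at that moment; what a row does not reach only later rows make up. A row lasts 1/10 s, in which the tool goes at most 50 mm and 8.59 degrees, less where a joint would pass 70% of its speed; a pose out of reach is approached as far as the arm can. A call with a gripper value outside its range is refused whole. The fingers move at their own pace and stop on an object; the grip force is fixed at half the most. Time passes only in rows, so rows that repeat a pose let the fingers close. It gives the time, the measured TCP pose, the force, the opening and the grip force at its end, in the units of the state.
- r.state(): the state, without advancing time (a new reading comes with each control period).
- r.snapshot(name): name is "scene" or "top" or "wrist"; returns a dict with "image" (480x640x3 uint8, blue, green, red), "fov_y" (degrees; the focal length in pixels is half the picture's height over the tangent of half this angle, whatever the lens; pixels are square), "cx", "cy" (the principal point, pixels), "dist" ([k1, k2, p1, p2, k3] as OpenCV has them; the pictures are not rectified), "rvec" (rotation vector, rad) and "tvec" (3), from world to camera coordinates, as OpenCV has them; the wrist camera has in their place "mount" (4x4, takes a point from camera to tool coordinates, whose origin is the TCP and whose axes are the flange's). Camera axes: x right, y down, z forward; pixel columns grow to the right and rows downward; lengths in mm; the calibration is good to about 2 mm. A picture is of the moment at which its call begins: read the wrist's pose just before it. There is no depth.
- r.sign_off(): hands the job in; it is judged then, once.
The state is a dict: "time": time; "joint_positions": joint angles; "joint_velocities": joint speeds; "joint_torque": joint torques, N m; "tcp_pos": TCP position; "ee_rot": TCP orientation; "contact_force": force on the tool from outside, world axes, zero at the start; "wrist_torque": the same for the moment, N m; "grip_width": finger opening in mm; "grasp_force": force on a finger pad.
Only numpy, scipy, OpenCV 4.12 (cv2) and the standard library are available. Lean on these libraries where they do the work, as an engineer would, in place of code of your own. Each camera call takes 0.05 s, during which the arm holds its last target. There are 200 camera calls.

## Working session

There is one attempt and no reset: what is moved stays moved. The work goes in short steps, Python scripts to look and compute and a tool call to move; the robot and the scene stay as the last step left them, time stands still between calls to the robot, and variables do not carry over. Pictures are saved under pics/ and viewed, at most 10 in all, crops included, and the job is handed in when it is done.

Besides the shell and the picture viewer there is one more tool, called as name([rows], argument=value, ...), one row to a line, values as JSON. arm_command: Moves the arm, as the interface text tells. Its arguments: {"type":"object","properties":{"targets":{"type":"array","items":{"type":"array"}}},"required":["targets"]}

```bash
mkdir -p pics; cat > h.py <<'E'
import numpy as np,cv2,pickle
from station import r
def snap(n,f):
    st=r.state(); s=r.snapshot(n); s['st']=st
    cv2.imwrite('pics/'+f+'.png',s['image']); pickle.dump(s,open(f+'.pkl','wb')); return s
def K(s):
    f=240/np.tan(np.radians(s['fov_y'])/2); return np.array([[f,0,s['cx']],[0,f,s['cy']],[0,0,1.]])
def ext(s):
    if 'rvec' in s and s['rvec'] is not None:
        return cv2.Rodrigues(np.array(s['rvec'],float))[0],np.array(s['tvec'],float).ravel()
    from scipy.spatial.transform import Rotation as R
    T=np.eye(4);T[:3,:3]=R.from_quat(s['st']['ee_rot']).as_matrix();T[:3,3]=s['st']['tcp_pos']
    W=np.linalg.inv(T@np.array(s['mount']));return W[:3,:3],W[:3,3]
def ray(s,uv):
    p=cv2.undistortPoints(np.array([[uv]],float),K(s),np.array(s['dist'],float)).ravel()
    Rm,t=ext(s); d=Rm.T@np.array([p[0],p[1],1]); return -Rm.T@t,d/np.linalg.norm(d)
def onz(s,uv,z):
    o,d=ray(s,uv); return o+d*(z-o[2])/d[2]
def proj(s,P):
    Rm,t=ext(s);return cv2.projectPoints(np.array(P,float).reshape(-1,1,3),cv2.Rodrigues(Rm)[0],t,K(s),np.array(s['dist'],float))[0].reshape(-1,2)
def tri(vs):
    A=np.zeros((3,3));b=np.zeros(3)
    for s,uv in vs:
        o,d=ray(s,uv);M=np.eye(3)-np.outer(d,d);A+=M;b+=M@o
    return np.linalg.solve(A,b)
E
python3 - <<'E'
from h import *
print(r.state())
for n in('scene','top','wrist'):
    s=snap(n,n+'0'); print(n,s['fov_y'],s.get('rvec'),s.get('tvec'),s.get('mount'))
E
```

```text
{'time': 0.0, 'joint_positions': array([ 1.31399008e+00,  3.20307574e-01,  1.56566632e+00,  4.29772942e-06,
        1.25737364e+00, -1.99959128e-02]), 'joint_velocities': array([ 0.0006381 ,  0.00082354, -0.00029719, -0.00152358,  0.00011066,
       -0.00040283]), 'joint_torque': array([ 1.98223388e-03, -4.12473428e+01, -2.31979609e+01,  7.28976564e-02,
        4.55199892e-02, -1.21119401e-04]), 'tcp_pos': array([134.76718525, 558.47645665, 213.11620388]), 'ee_rot': array([ 1.18129304e-01,  9.92997834e-01, -8.68763156e-04, -1.23074726e-04]), 'contact_force': array([-0.49159828, -0.78971498, -0.09010483]), 'wrist_torque': array([ 0.00760345,  0.06942731, -0.00394144]), 'grasp_force': 0.0, 'grip_width': 91.08789173502495}
scene 47.649138297911904 [ 2.03976144 -0.60754836  0.37316843] [-568.13148648  204.2412966  1071.74135186] None
top 57.12512498951493 [ 2.11437007 -2.15412582  0.14989188] [-73.5710465  645.51236108 954.07336263] None
wrist 69.74576586727562 None None [[-5.75143240e-04 -9.71672136e-01 -2.36332242e-01  6.69269912e+01]
 [ 9.99999835e-01 -5.60354165e-04 -1.29743683e-04  2.75776509e-01]
 [-6.36143404e-06 -2.36332277e-01  9.71672298e-01 -1.71633631e+02]
 [ 0.00000000e+00  0.00000000e+00  0.00000000e+00  1.00000000e+00]]
```

View pics/top0.png

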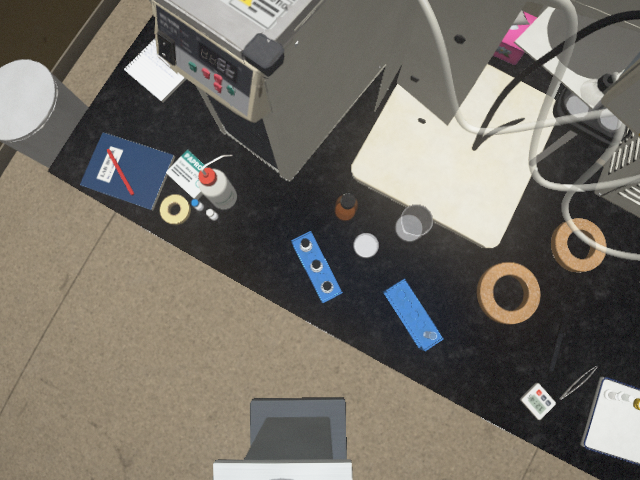

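View pics/scene0.png

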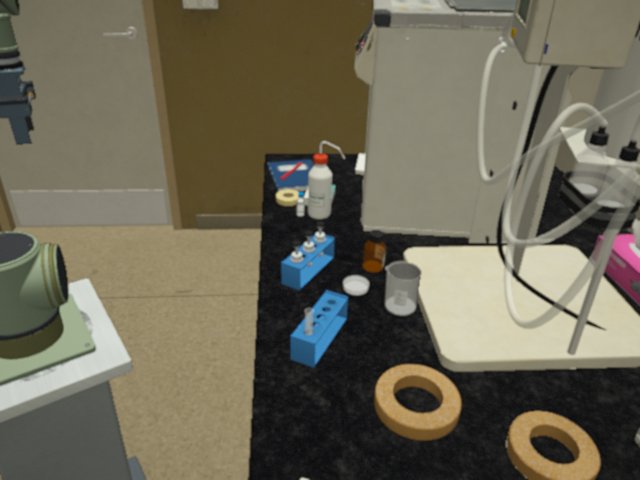

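The top view shows check_rack around (316,266) with pads near (306,243), (316,265) and (327,286). The wash_rack is around (413,315), with the tube near (431,336). In the scene view, check_rack is at (308,260) and wash_rack at (320,327).

```bash
python3 - <<'E'
from h import *
t=pickle.load(open('top0.pkl','rb'));s=pickle.load(open('scene0.pkl','rb'))
for n,uv,z in[('b_far',(306,243),106),('b_mid',(316,265),106),('b_near',(327,286),106),('wtube',(431,336),102),('washc',(413,315),60),('amber',(346,201),98),('petri',(366,245),15),('beaker',(414,222),90)]:
    print(n,onz(t,uv,z).round(0), proj(s,onz(t,uv,z)).round(0))
print(proj(t,[[0,0,0],[135,559,213]]))
a=cv2.resize(t['image'][225:360,285:450],(800,655),interpolation=cv2.INTER_CUBIC)[:,:]
b=cv2.resize(s['image'][220:370,270:430],(640,600),interpolation=cv2.INTER_CUBIC)
a=cv2.resize(a,(400,328));b=cv2.resize(b,(400,375))
a=cv2.resize(t['image'][228:356,285:445],(800,640),interpolation=cv2.INTER_CUBIC)[:600]
cv2.imwrite('pics/c1.png',a)
E
```

```text
b_far [639. -67. 106.] [[319. 223.]]
b_mid [591. -87. 106.] [[307. 233.]]
b_near [ 546. -110.  106.] [[295. 242.]]
wtube [ 436. -327.  102.] [[306. 312.]]
washc [ 481. -299.   60.] [[318. 314.]]
amber [ 732. -156.   98.] [[373. 232.]]
petri [ 646. -205.   15.] [[355. 283.]]
beaker [ 684. -305.   90.] [[400. 272.]]
[[282.80473135 528.53623523]
 [ -8.21957527 493.11089387]]
```

View pics/c1.png

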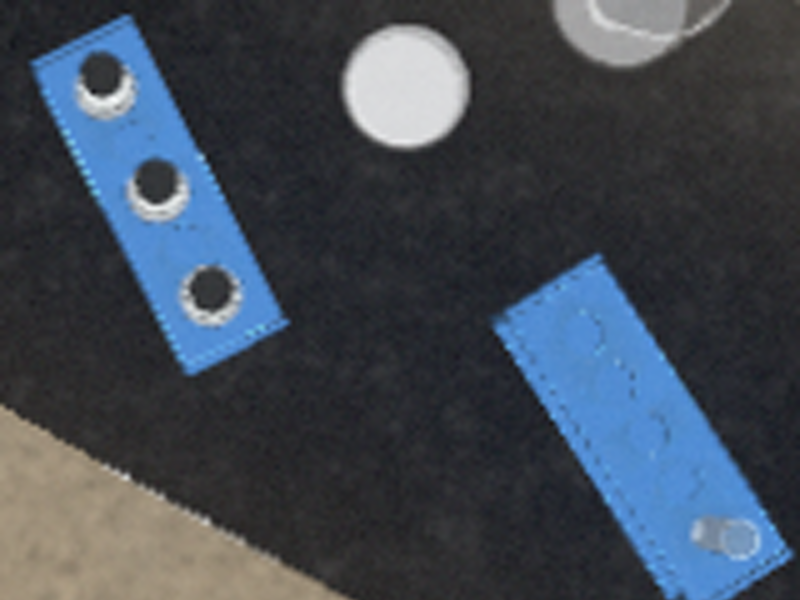

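The crop shows the three black pads at crop (101,73), (157,182) and (211,289). It also shows the wash rack with its tube at crop (725,537), i.e. the near end. Next I'll work out the move to a viewing pose for the wrist camera.

```bash
cat >> h.py <<'E'
from scipy.spatial.transform import Rotation as R
def go(p,yaw):
    "shift(cm)/turn(deg) from the present pose; yaw=world angle of tool y"
    st=r.state();Rc=R.from_quat(st['ee_rot']);a=np.radians(yaw)
    y=np.array([np.cos(a),np.sin(a),0]);z=np.array([0,0,-1.]);x=np.cross(y,z)
    Rt=R.from_matrix(np.c_[x,y,z])
    print('turn',(Rc.inv()*Rt).as_rotvec(degrees=True).round(2),'shift cm',(Rc.inv().apply(np.array(p)-st['tcp_pos'])/10).round(3),'F',st['contact_force'].round(2),'t',round(st['time'],2),'tcp',st['tcp_pos'].round(2))
E
python3 - <<'E'
from h import *
t=pickle.load(open('top0.pkl','rb'))
print(onz(t,(208,175),219),onz(t,(222,195),0))
go([591,-87,230],114.8);go([363,236,300],114.8)
E
```

```text
[759.80087568 119.79879978 219.        ] [779.55779722 141.66377313   0.        ]
turn [-7.000e-02 -3.000e-02 -3.837e+01] shift cm [-59.492 -52.06   -1.599] F [ 0.3  -0.05  0.17] t 0.15 tcp [134.8  558.61 213.35]
turn [-7.000e-02 -3.000e-02 -3.837e+01] shift cm [-29.751 -26.019  -8.632] F [ 0.3  -0.05  0.17] t 0.15 tcp [134.8  558.61 213.35]
```

The rows are not in the units I measure in: shifts go in shares of 75 cm and turns go in shares of 360 degrees. I convert before sending: -59.5 cm / 75 = -0.7933, -52.1 cm / 75 = -0.6947, -38.4 degrees / 360 = -0.1067.

arm_command([
  [[0,0,-0.1067],[-0.7933,-0.6947,-0.04],1],
  [[0,0,-0.1067],[-0.7933,-0.6947,-0.04],1],
  [[0,0,-0.1067],[-0.7933,-0.6947,-0.04],1],
  [[0,0,-0.1067],[-0.7933,-0.6947,-0.04],1],
  [[0,0,-0.1067],[-0.7933,-0.6947,-0.04],1],
  [[0,0,-0.1067],[-0.7933,-0.6947,-0.04],1],
  [[0,0,-0.1067],[-0.7933,-0.6947,-0.04],1],
  [[0,0,-0.1067],[-0.7933,-0.6947,-0.04],1],
  [[0,0,-0.1067],[-0.7933,-0.6947,-0.04],1],
  [[0,0,-0.1067],[-0.7933,-0.6947,-0.04],1],
  [[0,0,-0.1067],[-0.7933,-0.6947,-0.04],1],
  [[0,0,-0.1067],[-0.7933,-0.6947,-0.04],1],
  [[0,0,-0.1067],[-0.7933,-0.6947,-0.04],1],
  [[0,0,-0.1067],[-0.7933,-0.6947,-0.04],1],
  [[0,0,-0.1067],[-0.7933,-0.6947,-0.04],1],
  [[0,0,-0.1067],[-0.7933,-0.6947,-0.04],1],
  [[0,0,-0.1067],[-0.7933,-0.6947,-0.04],1],
  [[0,0,-0.1067],[-0.7933,-0.6947,-0.04],1],
  [[0,0,-0.1067],[-0.7933,-0.6947,-0.04],1],
  [[0,0,-0.1067],[-0.7933,-0.6947,-0.04],1],
])

```text
time: 2.15
tcp_pos: [590.3, -85.7, 244.1]
ee_rot: [-0.216, 0.976, 0.0, -0.0]
contact_force: [0.0, -0.1, -0.1]
grip_width: 91.4
grasp_force: 0.0
```

```bash
python3 - <<'E'
from h import *
snap('wrist','w1')
go([500,-270,250],114.8)
E
```

```text
turn [0.01 0.01 0.13] shift cm [ 15.964 -12.897  -0.581] F [ 0.32 -0.61 -0.06] t 2.2 tcp [590.41 -85.76 244.25]
```

View pics/w1.png

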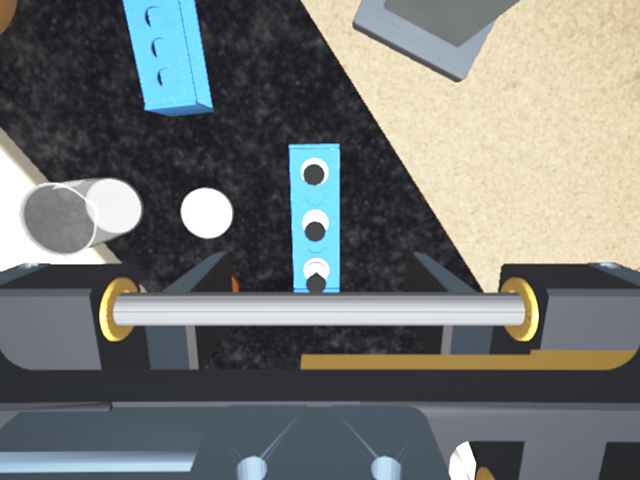

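The wrist view shows the pads at (314,174), (315,231) and (316,283), the last one partly hidden. The empty wash-rack openings are at (152,17), (157,47) and (165,78). Next I'll take a second view nearer the wash rack.

To row units: -13 cm / 75 = -0.1733, 12 cm / 75 = 0.16.

arm_command([
  [[0,0,0],[0.16,-0.1733,0],1],
  [[0,0,0],[0.16,-0.1733,0],1],
  [[0,0,0],[0.16,-0.1733,0],1],
  [[0,0,0],[0.16,-0.1733,0],1],
  [[0,0,0],[0.16,-0.1733,0],1],
  [[0,0,0],[0.16,-0.1733,0],1],
  [[0,0,0],[0.16,-0.1733,0],1],
])

```text
time: 2.9
tcp_pos: [537.1, -253.9, 244.1]
ee_rot: [-0.216, 0.976, 0.0, 0.0]
contact_force: [-0.3, 0.6, 0.4]
grip_width: 91.3
grasp_force: 0.0
```

```bash
python3 - <<'E'
from h import *
snap('wrist','w2')
E
```

```text
(no output)
```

To row units: 17 cm / 75 = 0.2267, -15 cm / 75 = -0.2.

arm_command([
  [[0,0,0],[-0.2,0.2267,0],1],
  [[0,0,0],[-0.2,0.2267,0],1],
  [[0,0,0],[-0.2,0.2267,0],1],
  [[0,0,0],[-0.2,0.2267,0],1],
  [[0,0,0],[-0.2,0.2267,0],1],
  [[0,0,0],[-0.2,0.2267,0],1],
  [[0,0,0],[-0.2,0.2267,0],1],
  [[0,0,0],[-0.2,0.2267,0],1],
])

```text
time: 3.75
tcp_pos: [601.2, -38.5, 244.0]
ee_rot: [-0.215, 0.977, -0.0, -0.0]
contact_force: [0.2, -1.2, 1.1]
grip_width: 91.0
grasp_force: 0.0
```

```bash
python3 - <<'E'
from h import *
snap('wrist','w3')
a=[pickle.load(open(f'w{i}.pkl','rb'))['image'] for i in(1,2,3)]
o=np.zeros((600,800,3),np.uint8)
o[:400,:400]=cv2.resize(a[1][60:260,100:300],(400,400),interpolation=2)
o[:400,400:]=cv2.resize(a[2][120:320,200:400],(400,400),interpolation=2)
o[400:,:300]=cv2.resize(a[0][:100,100:250],(300,200),interpolation=2)
o[400:,300:]=cv2.resize(a[0][145:295,250:400],(500,500),interpolation=2)[:200]
# segment dark pads & blue circles
for i in(0,2):
    g=a[i].max(2); 
    b=cv2.inRange(g,0,60); 
    hsv=cv2.cvtColor(a[i],cv2.COLOR_BGR2HSV)
    print(i,[ (c.round(1).tolist(),s[4],s[2],s[3]) for c,s in zip(*[cv2.connectedComponentsWithStats(b)[k] for k in(3,2)]) if 150<s[4]<900])
cv2.imwrite('pics/c2.png',o)
E
```

```text
0 []
2 []
```

View pics/c2.png

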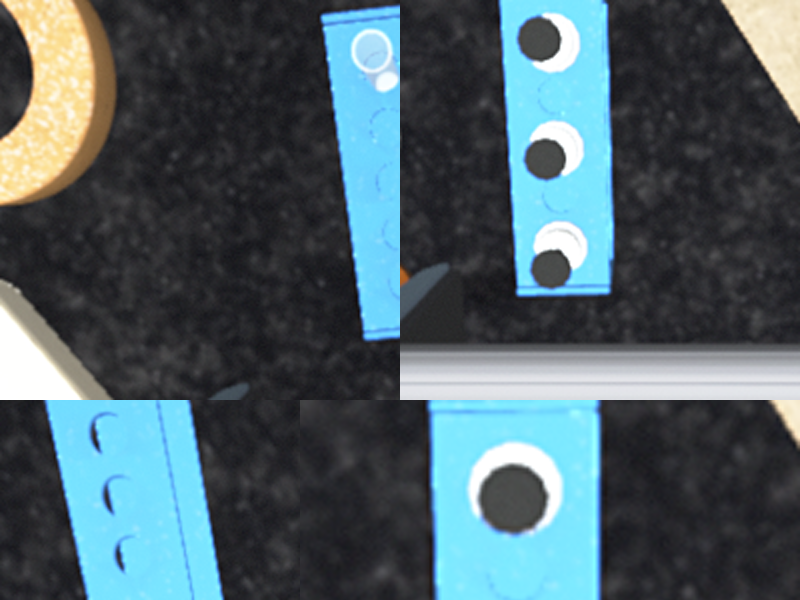

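The crops show w3's pads at about (270,139.5), (273,199.5) and (275.5,254). In w2 the wash rack spans from (262,67) downwards and is cut off by my crop. I'll refine the pads numerically and view the wash rack whole.

```bash
python3 - <<'E'
from h import *
w=[pickle.load(open(f'w{i}.pkl','rb')) for i in(1,2,3)]
def pad(s,uv):
    u,v=map(int,uv);c=s['image'][v-15:v+16,u-15:u+16].max(2)
    m=cv2.inRange(c,0,110);n,l,st,ce=cv2.connectedComponentsWithStats(m,connectivity=4);k=l[15,15]
    return ce[k]+[u-15,v-15],st[k][2:]
for a,b in(((314,174),(270,139)),((315,231),(273,199)),((316,281),(275,254))):
    p,q=pad(w[0],a),pad(w[2],b); P=tri([(w[0],p[0]),(w[2],q[0])])
    print(p,q,P.round(1),'z106:',onz(w[0],p[0],106).round(1),onz(w[2],q[0],106).round(1))
o=np.zeros((600,800,3),np.uint8)
o[:,:400]=cv2.resize(w[1]['image'][60:240,250:370],(400,600),interpolation=2)
o[:,400:]=cv2.resize(w[0]['image'][0:120,120:220],(400,480),interpolation=2)[:600].copy() if 0 else np.vstack([cv2.resize(w[0]['image'][0:120,120:220],(400,480),interpolation=2),np.zeros((120,400,3),np.uint8)])
cv2.imwrite('pics/c3.png',o)
E
```

```text
(array([313.50479233, 174.15335463]), array([ 20,  20, 313], dtype=int32)) (array([269.41040462, 139.21965318]), array([ 21,  22, 346], dtype=int32)) [ 547.2 -109.9  105.1] z106: [ 547.2 -109.9  106. ] [ 547.1 -109.7  106. ]
(array([314.68214286, 230.86428571]), array([ 19,  19, 280], dtype=int32)) (array([272.33112583, 198.91390728]), array([ 20,  19, 302], dtype=int32)) [593.8 -87.3 104.9] z106: [593.5 -87.4 106. ] [593.6 -87.3 106. ]
(array([315.65465465, 285.3003003 ]), array([ 31,  22, 333], dtype=int32)) (array([275.18705036, 253.98561151]), array([ 19,  19, 278], dtype=int32)) [639.2 -64.8 110.7] z106: [641.6 -64.2 106. ] [640.  -64.7 106. ]
```

View pics/c3.png

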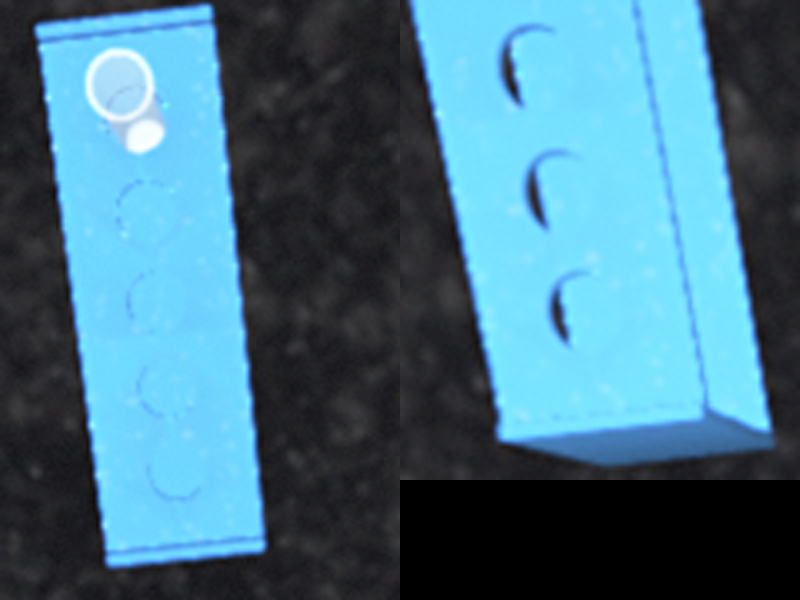

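The c3 crop shows the wash openings in w2 at crop centres (150,212), (158,302), (169,387) and (176,470). The far openings and the rack corners are visible in w1 too.

```bash
python3 - <<'E'
from h import *
w=[pickle.load(open(f'w{i}.pkl','rb')) for i in(1,2,3)]
a=lambda x,y:(250+x/3.3333,60+y/3.3333); b=lambda x,y:(120+x/4,y/4)
for n,p,q in(('52',(176,470),(188,309)),('26',(169,387),(164,190)),('cornL',(107,567),(100,440)),('cornR',(265,549),(305,412))):
    print(n,tri([(w[1],a(*p)),(w[0],b(*q))]).round(1),onz(w[1],a(*p),59.5).round(1),onz(w[0],b(*q),59.5).round(1))
H=np.array([onz(w[1],a(*p),59) for p in((150,212),(158,302),(169,387),(176,470))]);ys=np.array([-26,0,26,52])
f=np.polyfit(ys,H[:,:2],1);print(f,np.degrees(np.arctan2(f[0,1],f[0,0])),np.hypot(*f[0]),(H[:,:2]-np.outer(ys,f[0])-f[1]).round(1))
C=np.array([onz(w[1],a(*p),60) for p in((37,22),(212,6),(265,549),(107,567))]);print(C.round(1),C.mean(0));d=C[[2,3]].mean(0)-C[[0,1]].mean(0);print(np.linalg.norm(d),np.degrees(np.arctan2(d[1],d[0])))
go([547.2,-109.8,125],115.9)
E
```

```text
52 [ 526.5 -275.9   55.4] [ 526.4 -276.1   59.5] [ 526.1 -273.9   59.5]
26 [ 504.1 -288.5   57. ] [ 504.1 -288.5   59.5] [ 504.1 -287.2   59.5]
cornL [ 563.2 -283.2   60.7] [ 563.8 -283.3   59.5] [ 563.1 -283.7   59.5]
cornR [ 536.5 -240.3   61.5] [ 537.4 -240.2   59.5] [ 536.  -240.8   59.5]
[[   0.85052013    0.49447958]
 [ 482.18633582 -301.65517116]] 30.1730735449554 0.9838163145987171 [[-0.1  0. ]
 [ 0.3 -0.2]
 [-0.2  0.3]
 [ 0.  -0.1]]
[[ 426.7 -364.3   60. ]
 [ 402.  -321.    60. ]
 [ 537.3 -240.3   60. ]
 [ 563.7 -283.3   60. ]] [ 482.39672831 -302.19042332   60.        ]
158.36286836655114 30.698326730394843
turn [-0.01 -0.01 -1.11] shift cm [ 7.869 -4.166 11.902] F [ 0.17 -0.59  0.19] t 3.8 tcp [601.18 -38.94 243.99]
```

Everything fits: pads stand at 105–106 mm with 52 mm spacing, the check_rack yaw is 25.9°, and the wash rack is centred at (482.3,-302) with yaw 30.4°. I'm moving above the nearest pad with the fingers shut.

To row units: 12.4 cm / 75 = 0.1653, 9 cm / 75 = 0.12, -1.1 degrees / 360 = -0.0031.

arm_command([
  [[0,0,-0.0031],[0.1049,-0.0556,0.0667],0],
  [[0,0,-0.0031],[0.1049,-0.0556,0.0667],0],
  [[0,0,-0.0031],[0.1049,-0.0556,0.0667],0],
  [[0,0,-0.0031],[0.1049,-0.0556,0.12],0],
  [[0,0,-0.0031],[0.1049,-0.0556,0.1653],0],
  [[0,0,-0.0031],[0.1049,-0.0556,0.1653],0],
  [[0,0,-0.0031],[0.1049,-0.0556,0.1653],0],
  [[0,0,-0.0031],[0.1049,-0.0556,0.1653],0],
  [[0,0,-0.0031],[0.1049,-0.0556,0.1653],0],
])

```text
time: 4.7
tcp_pos: [549.0, -109.4, 122.0]
ee_rot: [-0.224, 0.974, -0.001, 0.002]
contact_force: [0.2, -0.2, 0.5]
grip_width: 22.1
grasp_force: 0.0
```

```bash
python3 - <<'E'
from h import *
print(r.state()['grip_width']);go([547.2,-109.8,106],115.9)
E
```

```text
22.062187717807216
turn [-0.14  0.18  0.03] shift cm [0.187 0.043 1.598] F [ 0.16 -0.18  0.55] t 4.7 tcp [ 549.01 -109.35  121.99]
```

To row units: 0.8 cm / 75 = 0.0107, 0.4 cm / 75 = 0.0053.

arm_command([
  [[0,0,0],[0,0,0.0053],0],
  [[0,0,0],[0,0,0.0107],0],
  [[0,0,0],[0,0,0.0107],0],
  [[0,0,0],[0,0,0.0107],0],
  [[0,0,0],[0,0,0.0107],0],
])

```text
time: 5.2
tcp_pos: [547.6, -109.0, 111.9]
ee_rot: [-0.224, 0.974, 0.0, 0.0]
contact_force: [-0.1, 1.0, 0.4]
grip_width: 0.6
grasp_force: 0.0
```

```bash
python3 - <<'E'
from h import *
print(r.state()['grip_width']);go([547.2,-109.8,106],115.9)
E
```

```text
0.6054550671699463
turn [0.01 0.   0.04] shift cm [ 0.074 -0.051  0.592] F [-0.09  0.95  0.41] t 5.2 tcp [ 547.64 -109.01  111.92]
```

To row units: 0.9 cm / 75 = 0.012, 0.07 cm / 75 = 0.0009.

arm_command([
  [[0,0,0],[0.0009,-0.0007,0.0027],0],
  [[0,0,0],[0.0009,-0.0007,0.0053],0],
  [[0,0,0],[0.0009,-0.0007,0.0067],0],
  [[0,0,0],[0.0009,-0.0007,0.008],0],
  [[0,0,0],[0.0009,-0.0007,0.0093],0],
  [[0,0,0],[0.0009,-0.0007,0.0107],0],
  [[0,0,0],[0.0009,-0.0007,0.012],0],
])

```text
time: 5.9
tcp_pos: [547.2, -109.9, 103.2]
ee_rot: [-0.224, 0.975, -0.0, 0.0]
contact_force: [-1.0, 0.8, 4.0]
grip_width: 0.5
grasp_force: 1.7
```

To row units: 0.2 cm / 75 = 0.0027, 0.1 cm / 75 = 0.0013.

arm_command([
  [[0,0,0],[0,0,0.0013],0],
  [[0,0,0],[0,0,0.0027],0],
])

```text
time: 6.1
tcp_pos: [547.2, -109.8, 101.0]
ee_rot: [-0.224, 0.975, -0.0, 0.0]
contact_force: [-1.3, 0.3, 3.8]
grip_width: 0.4
grasp_force: 1.7
```

To row units: 0.2 cm / 75 = 0.0027, 0.1 cm / 75 = 0.0013.

arm_command([
  [[0,0,0],[0,0,0.0013],0],
  [[0,0,0],[0,0,0.0027],0],
])

```text
time: 6.3
tcp_pos: [547.1, -109.8, 98.8]
ee_rot: [-0.224, 0.975, 0.0, -0.0]
contact_force: [-1.1, 0.6, 2.9]
grip_width: 0.4
grasp_force: 1.7
```

To row units: 0.4 cm / 75 = 0.0053, 0.3 cm / 75 = 0.004.

arm_command([
  [[0,0,0],[0,0,0.0013],0],
  [[0,0,0],[0,0,0.0027],0],
  [[0,0,0],[0,0,0.004],0],
  [[0,0,0],[0,0,0.0053],0],
])

```text
time: 6.7
tcp_pos: [547.1, -109.8, 94.8]
ee_rot: [-0.224, 0.975, 0.0, -0.0]
contact_force: [-0.8, 0.3, 3.6]
grip_width: 0.3
grasp_force: 1.7
```

To row units: 0.8 cm / 75 = 0.0107, 0.7 cm / 75 = 0.0093.

arm_command([
  [[0,0,0],[0,0,0.0013],0],
  [[0,0,0],[0,0,0.0027],0],
  [[0,0,0],[0,0,0.004],0],
  [[0,0,0],[0,0,0.0053],0],
  [[0,0,0],[0,0,0.0067],0],
  [[0,0,0],[0,0,0.008],0],
  [[0,0,0],[0,0,0.0093],0],
  [[0,0,0],[0,0,0.0107],0],
])

```text
time: 7.5
tcp_pos: [547.1, -109.8, 86.9]
ee_rot: [-0.224, 0.975, 0.0, -0.0]
contact_force: [-1.8, 0.9, 3.3]
grip_width: 0.3
grasp_force: 1.7
```

arm_command([
  [[0,0,0],[0,0,0.0013],0],
  [[0,0,0],[0,0,0.0027],0],
  [[0,0,0],[0,0,0.0027],0],
])

```text
time: 7.8
tcp_pos: [547.1, -109.8, 84.8]
ee_rot: [-0.224, 0.974, 0.0, -0.0]
contact_force: [-1.9, -0.4, 4.0]
grip_width: 0.5
grasp_force: 1.8
```

To row units: 0.2 cm / 75 = 0.0027, 0.15 cm / 75 = 0.002.

arm_command([
  [[0,0,0],[0,0,0.0007],0],
  [[0,0,0],[0,0,0.0013],0],
  [[0,0,0],[0,0,0.002],0],
  [[0,0,0],[0,0,0.0027],0],
  [[0,0,0],[0,0,0.0027],0],
])

```text
time: 8.3
tcp_pos: [547.2, -109.8, 83.4]
ee_rot: [-0.224, 0.975, 0.0, 0.0]
contact_force: [-1.7, 0.1, 6.9]
grip_width: 0.7
grasp_force: 3.5
```

To row units: 0.08 cm / 75 = 0.0011, 0.04 cm / 75 = 0.0005.

arm_command([
  [[0,0,0],[0,0,0.0005],0],
  [[0,0,0],[0,0,0.0011],0],
  [[0,0,0],[0,0,0.0011],0],
  [[0,0,0],[0,0,0.0011],0],
])

```text
time: 8.7
tcp_pos: [547.2, -109.8, 82.9]
ee_rot: [-0.224, 0.975, -0.0, 0.0]
contact_force: [-2.5, -0.4, 8.1]
grip_width: 0.3
grasp_force: 4.1
```

```bash
python3 - <<'E'
from h import *
go([593.6,-87.35,112],115.9)
E
```

```text
turn [-0.01  0.02  0.03] shift cm [-5.156 -0.009 -2.912] F [-2.54 -0.42  8.14] t 8.7 tcp [ 547.2  -109.81   82.86]
```

To row units: -5.16 cm / 75 = -0.0688, -3.7 cm / 75 = -0.0493.

arm_command([
  [[0,0,0],[0,0,-0.0267],0],
  [[0,0,0],[0,0,-0.0493],0],
  [[0,0,0],[-0.0267,0,-0.0493],0],
  [[0,0,0],[-0.0688,0,-0.0493],0],
  [[0,0,0],[-0.0688,0,-0.0453],0],
  [[0,0,0],[-0.0688,0,-0.0387],0],
  [[0,0,0],[-0.0688,0,-0.0387],0],
  [[0,0,0],[-0.0688,0,-0.0387],0],
])

```text
time: 9.5
tcp_pos: [592.6, -87.5, 110.6]
ee_rot: [-0.224, 0.975, 0.0, -0.001]
contact_force: [0.3, 0.1, 0.0]
grip_width: 0.2
grasp_force: 0.0
```

```bash
python3 - <<'E'
from h import *
go([593.6,-87.35,106],115.9)
E
```

```text
turn [ 0.05 -0.07  0.  ] shift cm [-0.096 -0.028  0.456] F [0.29 0.07 0.  ] t 9.5 tcp [592.62 -87.52 110.56]
```

To row units: 0.8 cm / 75 = 0.0107, -0.05 cm / 75 = -0.0007.

arm_command([
  [[0,0,0],[-0.0007,-0.0004,0.0027],0],
  [[0,0,0],[-0.0007,-0.0004,0.0053],0],
  [[0,0,0],[-0.0007,-0.0004,0.0067],0],
  [[0,0,0],[-0.0007,-0.0004,0.008],0],
  [[0,0,0],[-0.0007,-0.0004,0.0093],0],
  [[0,0,0],[-0.0007,-0.0004,0.0107],0],
])

```text
time: 10.1
tcp_pos: [594.1, -87.4, 103.5]
ee_rot: [-0.224, 0.974, -0.0, 0.0]
contact_force: [-1.4, 0.0, 3.3]
grip_width: 0.6
grasp_force: 1.7
```

To row units: 0.2 cm / 75 = 0.0027, 0.1 cm / 75 = 0.0013.

arm_command([
  [[0,0,0],[0,0,0.0013],0],
  [[0,0,0],[0,0,0.0027],0],
])

```text
time: 10.3
tcp_pos: [594.1, -87.4, 101.2]
ee_rot: [-0.224, 0.974, -0.0, 0.0]
contact_force: [-1.1, -1.0, 3.2]
grip_width: 0.2
grasp_force: 1.7
```

To row units: 0.1 cm / 75 = 0.0013.

arm_command([
  [[0,0,0],[0,0,0.0013],0],
  [[0,0,0],[0,0,0.0013],0],
])

```text
time: 10.5
tcp_pos: [594.1, -87.4, 100.0]
ee_rot: [-0.224, 0.974, 0.0, -0.0]
contact_force: [-1.0, -0.7, 3.3]
grip_width: 0.3
grasp_force: 1.7
```

To row units: 0.4 cm / 75 = 0.0053, 0.3 cm / 75 = 0.004.

arm_command([
  [[0,0,0],[0,0,0.0013],0],
  [[0,0,0],[0,0,0.0027],0],
  [[0,0,0],[0,0,0.004],0],
  [[0,0,0],[0,0,0.0053],0],
])

```text
time: 10.9
tcp_pos: [594.1, -87.4, 96.0]
ee_rot: [-0.224, 0.975, 0.0, -0.0]
contact_force: [-1.5, -0.7, 4.1]
grip_width: 0.5
grasp_force: 1.7
```

To row units: 0.9 cm / 75 = 0.012, 0.8 cm / 75 = 0.0107.

arm_command([
  [[0,0,0],[0,0,0.0013],0],
  [[0,0,0],[0,0,0.0027],0],
  [[0,0,0],[0,0,0.004],0],
  [[0,0,0],[0,0,0.0053],0],
  [[0,0,0],[0,0,0.0067],0],
  [[0,0,0],[0,0,0.008],0],
  [[0,0,0],[0,0,0.0093],0],
  [[0,0,0],[0,0,0.0107],0],
  [[0,0,0],[0,0,0.012],0],
])

```text
time: 11.8
tcp_pos: [594.1, -87.3, 87.0]
ee_rot: [-0.224, 0.975, 0.0, -0.0]
contact_force: [-1.4, -2.1, 3.8]
grip_width: 0.3
grasp_force: 1.7
```

arm_command([
  [[0,0,0],[0,0,0.0013],0],
  [[0,0,0],[0,0,0.0027],0],
  [[0,0,0],[0,0,0.0033],0],
  [[0,0,0],[0,0,0.004],0],
  [[0,0,0],[0,0,0.0047],0],
  [[0,0,0],[0,0,0.0047],0],
])

```text
time: 12.4
tcp_pos: [594.1, -87.3, 83.9]
ee_rot: [-0.224, 0.974, -0.0, -0.0]
contact_force: [-2.9, -1.4, 6.0]
grip_width: 0.5
grasp_force: 2.9
```

arm_command([
  [[0,0,0],[0,0,0.0007],0],
  [[0,0,0],[0,0,0.0013],0],
  [[0,0,0],[0,0,0.0019],0],
  [[0,0,0],[0,0,0.0019],0],
])

```text
time: 12.8
tcp_pos: [594.1, -87.4, 83.0]
ee_rot: [-0.224, 0.974, -0.0, 0.0]
contact_force: [-4.2, -1.3, 7.1]
grip_width: 0.6
grasp_force: 4.0
```

```bash
python3 - <<'E'
from h import *
go([640,-64.7,111],115.9)
E
```

```text
turn [-0.01  0.01  0.04] shift cm [-5.119  0.033 -2.803] F [-4.16 -1.3   7.06] t 12.8 tcp [594.12 -87.39  82.96]
```

To row units: -5.1 cm / 75 = -0.068, -3.7 cm / 75 = -0.0493.

arm_command([
  [[0,0,0],[0,0,-0.0267],0],
  [[0,0,0],[0,0,-0.0493],0],
  [[0,0,0],[-0.0267,0.0004,-0.0493],0],
  [[0,0,0],[-0.068,0.0004,-0.0493],0],
  [[0,0,0],[-0.068,0.0004,-0.0453],0],
  [[0,0,0],[-0.068,0.0004,-0.0387],0],
  [[0,0,0],[-0.068,0.0004,-0.036],0],
  [[0,0,0],[-0.068,0.0004,-0.0347],0],
  [[0,0,0],[-0.068,0.0004,-0.0333],0],
  [[0,0,0],[-0.068,0.0004,-0.032],0],
  [[0,0,0],[-0.068,0.0004,-0.0307],0],
  [[0,0,0],[-0.068,0.0004,-0.0293],0],
  [[0,0,0],[-0.068,0.0004,-0.028],0],
])

```text
time: 14.1
tcp_pos: [639.9, -64.9, 103.9]
ee_rot: [-0.224, 0.974, -0.0, 0.0]
contact_force: [-1.5, -0.3, 5.0]
grip_width: 0.5
grasp_force: 2.2
```

To row units: 0.2 cm / 75 = 0.0027, 0.1 cm / 75 = 0.0013.

arm_command([
  [[0,0,0],[0,0,0.0013],0],
  [[0,0,0],[0,0,0.0027],0],
])

```text
time: 14.3
tcp_pos: [639.9, -64.9, 101.8]
ee_rot: [-0.224, 0.975, -0.0, 0.0]
contact_force: [-2.0, -0.4, 6.3]
grip_width: 0.3
grasp_force: 3.1
```

To row units: 0.1 cm / 75 = 0.0013.

arm_command([
  [[0,0,0],[0,0,0.0013],0],
  [[0,0,0],[0,0,0.0013],0],
])

```text
time: 14.5
tcp_pos: [640.0, -64.9, 101.0]
ee_rot: [-0.224, 0.974, -0.0, 0.0]
contact_force: [-1.2, -1.0, 6.0]
grip_width: 0.6
grasp_force: 3.4
```

To row units: 0.1 cm / 75 = 0.0013.

arm_command([
  [[0,0,0],[0,0,0.0013],0],
  [[0,0,0],[0,0,0.0013],0],
])

```text
time: 14.7
tcp_pos: [640.0, -64.9, 100.2]
ee_rot: [-0.224, 0.974, -0.0, 0.0]
contact_force: [-2.3, -0.9, 7.3]
grip_width: 0.1
grasp_force: 3.8
```

```bash
python3 - <<'E'
from h import *
s=r.state();print(s['contact_force'],s['tcp_pos'],s['grasp_force'])
E
```

```text
[-2.31144583 -0.90120092  7.32180704] [639.98882147 -64.90047587 100.240943  ] 3.824608800346141
```

Force rises with depth (5.0, 6.0, 7.3 N, where the free ones held 4 N), so the far syringe is blocked. I'll back off, open, and go down round its collar.

To row units: -3 cm / 75 = -0.04, -2 cm / 75 = -0.0267.

arm_command([
  [[0,0,0],[0,0,-0.0267],0],
  [[0,0,0],[0,0,-0.04],0.6],
  [[0,0,0],[0,0,-0.04],0.6],
  [[0,0,0],[0,0,-0.04],0.6],
  [[0,0,0],[0,0,-0.04],0.6],
  [[0,0,0],[0,0,-0.04],0.6],
  [[0,0,0],[0,0,-0.04],0.6],
  [[0,0,0],[0,0,-0.04],0.6],
])

```text
time: 15.5
tcp_pos: [639.8, -64.7, 128.9]
ee_rot: [-0.224, 0.974, 0.0, -0.0]
contact_force: [-0.4, 0.2, -0.4]
grip_width: 52.8
grasp_force: 0.0
```

```bash
python3 - <<'E'
from h import *
print(r.state()['grip_width']);go([640.2,-64.7,65],115.9)
E
```

```text
52.84421483831768
turn [ 0.02 -0.03  0.03] shift cm [-0.042 -0.02   6.386] F [-0.35  0.25 -0.37] t 15.5 tcp [639.78 -64.71 128.86]
```

To row units: 6.2 cm / 75 = 0.0827, -0.03 cm / 75 = -0.0004.

arm_command([
  [[0,0,0],[-0.0004,-0.0001,0.0267],0.6],
  [[0,0,0],[-0.0004,-0.0001,0.0533],0.6],
  [[0,0,0],[-0.0004,-0.0001,0.0733],0.6],
  [[0,0,0],[-0.0004,-0.0001,0.0827],0.6],
  [[0,0,0],[-0.0004,-0.0001,0.0827],0.6],
  [[0,0,0],[-0.0004,-0.0001,0.0827],0.6],
])

```text
time: 16.1
tcp_pos: [640.7, -64.8, 67.8]
ee_rot: [-0.224, 0.975, -0.0, 0.001]
contact_force: [-0.8, -0.0, 0.5]
grip_width: 54.6
grasp_force: 0.0
```

```bash
python3 - <<'E'
from h import *
print(r.state()['grip_width']);go([640.2,-64.7,65],115.9)
E
```

```text
54.64417717700852
turn [-0.03  0.06  0.03] shift cm [0.046 0.029 0.283] F [-0.8  -0.03  0.48] t 16.1 tcp [640.74 -64.76  67.83]
```

To row units: 0.15 cm / 75 = 0.002.

arm_command([
  [[0,0,0],[0,0,0.002],0.6],
  [[0,0,0],[0,0,0.002],0.6],
  [[0,0,0],[0,0,0.002],0.4],
  [[0,0,0],[0,0,0.002],0],
  [[0,0,0],[0,0,0.002],0],
  [[0,0,0],[0,0,0.002],0],
  [[0,0,0],[0,0,0.002],0],
  [[0,0,0],[0,0,0.002],0],
])

```text
time: 16.9
tcp_pos: [640.3, -64.7, 65.8]
ee_rot: [-0.224, 0.974, -0.0, 0.0]
contact_force: [0.8, -0.2, -0.0]
grip_width: 20.7
grasp_force: 30.0
```

To row units: -7.5 cm / 75 = -0.1, -6 cm / 75 = -0.08.

arm_command([
  [[0,0,0],[0,0,-0.0067],0],
  [[0,0,0],[0,0,-0.0267],0],
  [[0,0,0],[0,0,-0.0533],0],
  [[0,0,0],[0,0,-0.08],0],
  [[0,0,0],[0,0,-0.1],0],
  [[0,0,0],[0,0,-0.1],0],
  [[0,0,0],[0,0,-0.1],0],
])

```text
time: 17.6
tcp_pos: [639.9, -64.6, 140.4]
ee_rot: [-0.224, 0.975, 0.0, -0.0]
contact_force: [-0.4, -0.1, -1.9]
grip_width: 20.9
grasp_force: 30.0
```

```bash
python3 - <<'E'
from h import *
s=r.state();print(s['grip_width'],s['grasp_force']);go([504.7,-288.8,140],120.4)
E
```

```text
20.8859192556454 29.99975234270096
turn [ 0.02 -0.02 -4.47] shift cm [ 21.962 -14.246   0.046] F [-0.36 -0.1  -1.89] t 17.6 tcp [639.9  -64.64 140.44]
```

To row units: 21.96 cm / 75 = 0.2928, 21.2 cm / 75 = 0.2827, -4.5 degrees / 360 = -0.0125.

arm_command([
  [[0,0,-0.0014],[0.0293,-0.0187,0],0],
  [[0,0,-0.0028],[0.0587,-0.0387,0],0],
  [[0,0,-0.0042],[0.0933,-0.06,0],0],
  [[0,0,-0.0056],[0.128,-0.0827,0],0],
  [[0,0,-0.0069],[0.1627,-0.1053,0],0],
  [[0,0,-0.0083],[0.1973,-0.128,0],0],
  [[0,0,-0.0097],[0.232,-0.1507,0],0],
  [[0,0,-0.0111],[0.2613,-0.1693,0],0],
  [[0,0,-0.0125],[0.2827,-0.184,0],0],
  [[0,0,-0.0125],[0.2928,-0.19,0],0],
  [[0,0,-0.0125],[0.2928,-0.19,0],0],
  [[0,0,-0.0125],[0.2928,-0.19,0],0],
  [[0,0,-0.0125],[0.2928,-0.19,0],0],
  [[0,0,-0.0125],[0.2928,-0.19,0],0],
])

```text
time: 19.0
tcp_pos: [512.7, -274.2, 140.0]
ee_rot: [-0.25, 0.968, -0.01, -0.009]
contact_force: [-0.2, -0.3, -1.4]
grip_width: 20.8
grasp_force: 30.0
```

```bash
python3 - <<'E'
from h import *
s=r.state();print(s['grip_width'],s['grasp_force']);go([504.7,-288.8,140],120.4)
w=snap('wrist','w4');T=snap('scene','s4');t=snap('top','t4')
o=np.vstack([np.hstack([cv2.resize(w['image'][120:320,220:420],(400,400),interpolation=2),cv2.resize(T['image'][240:370,270:400],(400,400),interpolation=2)]),np.zeros((200,800,3),np.uint8)])
o[400:,:400]=cv2.resize(t['image'][270:350,370:450],(400,400))[100:300]
cv2.imwrite('pics/c4.png',o)
E
```

```text
20.795633217124273 29.999723732471466
turn [-0.89 -1.32 -1.42] shift cm [ 1.407 -0.887  0.042] F [-0.16 -0.34 -1.45] t 19.0 tcp [ 512.72 -274.22  139.96]
```

View pics/c4.png

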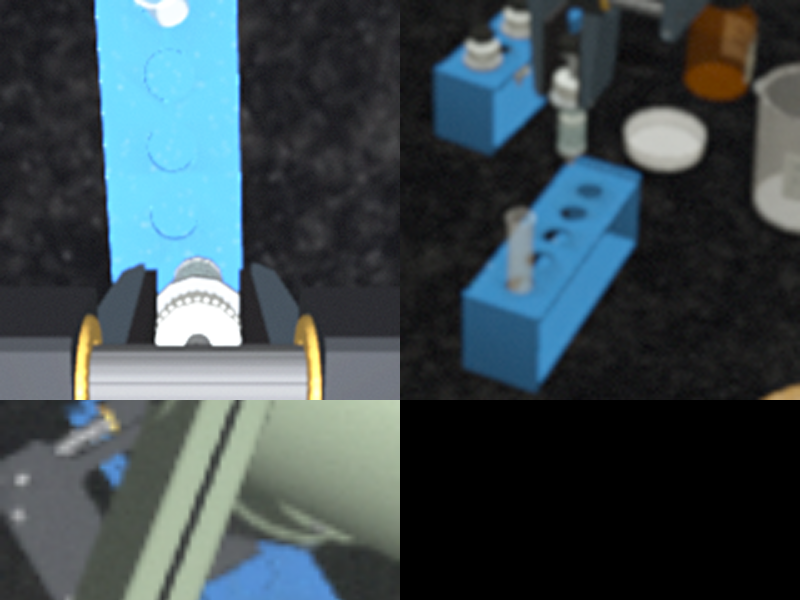

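The syringe is held upright by its collar and is still on its way, just past the far opening. The openings ahead of it are clear in w4, with full circles at crop (168,75), (168,150) and (173,218).

arm_command([
  [[0,0,0],[0,0,0],0],
  [[0,0,0],[0,0,0],0],
  [[0,0,0],[0,0,0],0],
])

```text
time: 19.45
tcp_pos: [512.3, -274.8, 140.0]
ee_rot: [-0.25, 0.968, -0.011, -0.009]
contact_force: [1.4, -1.1, -0.9]
grip_width: 20.9
grasp_force: 30.0
```

```bash
python3 - <<'E'
from h import *
s=r.state();print(s['joint_positions'].round(3),s['joint_velocities'].round(3));go([504.7,-288.8,140],120.4)
E
```

```text
[-0.496  0.384  1.662 -0.031  1.094 -2.557] [-0.001  0.001 -0.    -0.    -0.    -0.   ]
turn [-0.89 -1.33 -1.49] shift cm [ 1.343 -0.854  0.041] F [ 1.44 -1.14 -0.93] t 19.45 tcp [ 512.34 -274.83  139.97]
```

Joint 6 has reached its limit, so I'll use a yaw with margin. The syringe is round, so the grip angle doesn't matter here.

```bash
python3 - <<'E'
from h import *
go([504.7,-288.8,140],108)
E
```

```text
turn [-1.03 -1.23 10.91] shift cm [ 1.343 -0.854  0.041] F [ 1.44 -1.14 -0.93] t 19.45 tcp [ 512.34 -274.83  139.97]
```

To row units: 1.34 cm / 75 = 0.0179, -0.85 cm / 75 = -0.0113, 10.9 degrees / 360 = 0.0303.

arm_command([
  [[-0.0028,-0.0033,0.0303],[0.0179,-0.0113,0],0],
  [[-0.0028,-0.0033,0.0303],[0.0179,-0.0113,0],0],
  [[-0.0028,-0.0033,0.0303],[0.0179,-0.0113,0],0],
  [[-0.0028,-0.0033,0.0303],[0.0179,-0.0113,0],0],
  [[-0.0028,-0.0033,0.0303],[0.0179,-0.0113,0],0],
  [[-0.0028,-0.0033,0.0303],[0.0179,-0.0113,0],0],
  [[-0.0028,-0.0033,0.0303],[0.0179,-0.0113,0],0],
])

```text
time: 20.15
tcp_pos: [504.8, -288.5, 140.4]
ee_rot: [-0.157, 0.988, -0.0, -0.0]
contact_force: [-0.5, -0.9, -1.7]
grip_width: 20.5
grasp_force: 30.0
```

```bash
python3 - <<'E'
from h import *
print(r.state()['joint_positions'].round(3));go([504.7,-288.8,140],108)
E
```

```text
[-5.390e-01  3.840e-01  1.661e+00 -1.000e-03  1.096e+00 -2.424e+00]
turn [-0.03 -0.03  0.05] shift cm [ 0.02  -0.026  0.041] F [-0.46 -0.86 -1.74] t 20.15 tcp [ 504.81 -288.49  140.41]
```

To row units: 4.2 cm / 75 = 0.056, -0.03 cm / 75 = -0.0004.

arm_command([
  [[0,0,0],[0.0003,-0.0004,0.0133],0],
  [[0,0,0],[0.0003,-0.0004,0.0267],0],
  [[0,0,0],[0.0003,-0.0004,0.0333],0],
  [[0,0,0],[0.0003,-0.0004,0.04],0],
  [[0,0,0],[0.0003,-0.0004,0.0453],0],
  [[0,0,0],[0.0003,-0.0004,0.0493],0],
  [[0,0,0],[0.0003,-0.0004,0.0533],0],
  [[0,0,0],[0.0003,-0.0004,0.056],0],
])

```text
time: 20.95
tcp_pos: [504.6, -289.1, 98.2]
ee_rot: [-0.157, 0.988, -0.0, -0.0]
contact_force: [-0.6, 0.1, -0.4]
grip_width: 20.1
grasp_force: 30.0
```

To row units: 1.2 cm / 75 = 0.016, 0.9 cm / 75 = 0.012.

arm_command([
  [[0,0,0],[0,0,0.004],0],
  [[0,0,0],[0,0,0.008],0],
  [[0,0,0],[0,0,0.012],0],
  [[0,0,0],[0,0,0.016],0],
])

```text
time: 21.35
tcp_pos: [504.6, -289.1, 86.2]
ee_rot: [-0.157, 0.988, -0.0, -0.0]
contact_force: [0.1, -0.5, -1.8]
grip_width: 20.8
grasp_force: 30.0
```

```bash
python3 - <<'E'
from h import *
go([504.7,-288.8,66.3],108)
E
```

```text
turn [-0.03 -0.03  0.02] shift cm [-0.017  0.025  1.99 ] F [ 0.13 -0.49 -1.78] t 21.35 tcp [ 504.62 -289.08   86.2 ]
```

The barrel is inside the opening with no contact force.

To row units: 2 cm / 75 = 0.0267, 1.9 cm / 75 = 0.0253.

arm_command([
  [[0,0,0],[0,0,0.0067],0],
  [[0,0,0],[0,0,0.0133],0],
  [[0,0,0],[0,0,0.0187],0],
  [[0,0,0],[0,0,0.0227],0],
  [[0,0,0],[0,0,0.0253],0],
  [[0,0,0],[0,0,0.0267],0],
  [[0,0,0],[0,0,0.0267],0],
])

```text
time: 22.05
tcp_pos: [504.6, -289.1, 66.3]
ee_rot: [-0.157, 0.988, -0.0, -0.0]
contact_force: [0.2, -0.6, -1.6]
grip_width: 20.9
grasp_force: 30.0
```

To row units: 0.08 cm / 75 = 0.0011, 0.05 cm / 75 = 0.0007.

arm_command([
  [[0,0,0],[0,0,0.0007],0],
  [[0,0,0],[0,0,0.0011],0],
  [[0,0,0],[0,0,0.0011],0],
])

```text
time: 22.35
tcp_pos: [504.7, -289.2, 65.8]
ee_rot: [-0.157, 0.988, -0.0, -0.0]
contact_force: [0.1, -0.3, -0.3]
grip_width: 20.6
grasp_force: 30.0
```

Weight has come off the gripper, so the flange is seated. I'll open, rise straight up, and back off to look.

To row units: -18 cm / 75 = -0.24, -17 cm / 75 = -0.2267.

arm_command([
  [[0,0,0],[0,0,0],0.4],
  [[0,0,0],[0,0,0],0.6],
  [[0,0,0],[0,0,0],0.6],
  [[0,0,0],[0,0,0],0.6],
  [[0,0,0],[0,0,0],0.6],
  [[0,0,0],[0,0,0],0.6],
  [[0,0,0],[0,0,-0.0267],0.6],
  [[0,0,0],[0,0,-0.0667],0.6],
  [[0,0,0],[0,0,-0.12],0.6],
  [[0,0,0],[0,0,-0.1733],0.6],
  [[0,0,0],[-0.0533,0.0533,-0.2267],0.6],
  [[0,0,0],[-0.1067,0.1067,-0.24],0.6],
  [[0,0,0],[-0.1067,0.16,-0.24],0.6],
  [[0,0,0],[-0.1067,0.16,-0.24],0.6],
  [[0,0,0],[-0.1067,0.16,-0.24],0.6],
])

```text
time: 23.85
tcp_pos: [543.6, -148.7, 245.9]
ee_rot: [-0.158, 0.987, -0.001, -0.0]
contact_force: [-0.4, -1.1, 0.6]
grip_width: 55.2
grasp_force: 0.0
```

```bash
python3 - <<'E'
from h import *
w=snap('wrist','w5');T=snap('scene','s5');t=snap('top','t5')
o=np.zeros((600,800,3),np.uint8)
o[:300,:400]=w['image'][:480:2,:].copy()[:, ::2].repeat(1,0)[:240].__class__((1,)) if 0 else cv2.resize(w['image'],(400,300),interpolation=3)
o[:,400:]=cv2.resize(T['image'][220:370,270:370],(400,600),interpolation=2)
o[300:,:400]=cv2.resize(t['image'][210:360,270:470],(400,300),interpolation=2)
cv2.imwrite('pics/c5.png',o)
E
```

```text
(no output)
```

View pics/c5.png

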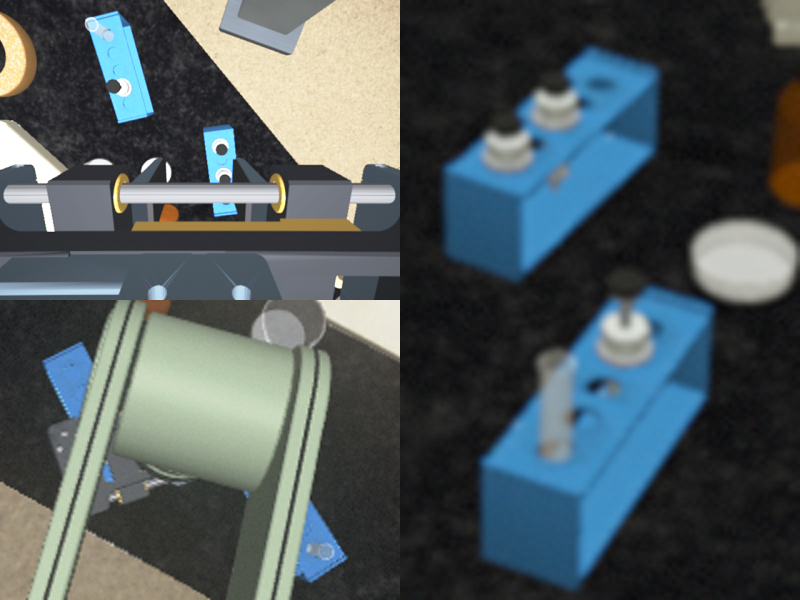

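The two free syringes are home in check_rack. The blocked one hangs upright in the wash rack, at crop (627,330), with its plunger out. The gripper is clear of everything.

```bash
python3 -c "
from station import r
print(r.sign_off())"
```

```text
the job is handed in; nothing more can be done
None
```

The job is handed in: the two free syringes (near and middle openings) are fully home in check_rack, and the blocked one from the far opening hangs upright in wash_rack's y = 26 mm opening with its plunger out, about 24 s used.

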